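Sweep walnut shells off the scrap board and close its bin

TASK

Someone has been cracking walnuts on the scrap board: with the standing scraper, sweep all five half shells along the board and down through its opening into the steel bin below, without pushing them by hand. Then close the opening: slide the dark cover along the board, without lifting it off, until it drops into its recess and lies flush. At the end the scraper stands upright on the worktop again, clear of the board, and the small jar, the flat tin and the timer are where they were.

Things in the scene. Friction and masses are not known exactly. Their poses are not given: they have to be found in the camera images.
- board: Pale wooden scrap board on two legs over a steel bin, fixed. 167 mm deep (its x, away from the robot at yaw 0), 360 mm long (its y). Origin: on the worktop under its centre; top face at z = 75 mm. Along both long edges run rims 10 mm wide, 8 mm high; the channel between is 147 mm wide; both ends are open. Along y: work area +15 to +180 mm, recess -69 to +15, landing -180 to -69.
- recess (a point): Centre of the floor of the board's recess (board y -27 mm, z 67 mm; axes as the board's). The recess is 8 mm deep, 84 mm long in y and as wide as the channel (147 mm). Its floor is a ledge about 10 mm wide all round an opening 126 x 64 mm (x by y); below is the steel bin, 144 x 106 mm inside, its floor 61 mm under the recess floor. Overhead, a wall cupboard begins at world x 0.61, z 0.46.
- cover: Dark wooden cover, plate 143 x 81 x 8 mm (x, y, z), 0.1 to 0.2 kg, loose, starts on the board's landing, axes along the board's. Origin: centre of the underside. On top a bar grip, 62 mm along x, 16 mm thick in y, its top 27 mm above the origin. The rims guide it (2 mm play a side). Seated: origin at point recess, plate flush with the board, 1.5 mm play each way in y.
- scraper: Crumb scraper that stands by itself, 88 mm high, 0.2 to 0.35 kg: red foot 138 x 26 x 16 mm, steel clamp, pale wood grip. Origin: centre of the foot's underside; x along the 138 mm, y its thickness, z up. Grip bar: 122 mm along x, 26 mm thick in y, 56 to 88 mm above the origin. Starts upright on the worktop, left or right of the board, its x within 0.35 rad of world x.
- shell_1: Half walnut shell, brown, dome up, 38 to 40 x 35 x 17 mm, 12 g, loose, one of five alike on the board's work area (board y between +40 and +125 mm at the start). Origin: centre of its flat side.
- shell_2: Half walnut shell, brown, dome up, 38 to 40 x 35 x 17 mm, 12 g, loose, one of five alike on the board's work area (board y between +40 and +125 mm at the start). Origin: centre of its flat side.
- shell_3: Half walnut shell, brown, dome up, 38 to 40 x 35 x 17 mm, 12 g, loose, one of five alike on the board's work area (board y between +40 and +125 mm at the start). Origin: centre of its flat side.
- shell_4: Half walnut shell, brown, dome up, 38 to 40 x 35 x 17 mm, 12 g, loose, one of five alike on the board's work area (board y between +40 and +125 mm at the start). Origin: centre of its flat side.
- shell_5: Half walnut shell, brown, dome up, 38 to 40 x 35 x 17 mm, 12 g, loose, one of five alike on the board's work area (board y between +40 and +125 mm at the start). Origin: centre of its flat side.
- spice_jar: Small jar with a yellow cap, 42 mm across and 96 mm high, loose, standing on the other side of the board from the scraper; to be left alone. Origin: centre of its underside.
- flat_tin: Flat tin with a teal lid, 63 x 105 x 26 mm, loose, near the air fryer; to be left alone. Origin: centre of its underside.
- timer: White kitchen timer with a red dial, 49 x 66 x 66 mm, loose, near the toaster; to be left alone. Origin: centre of its underside.

How it is judged:
By the outcome, as a careful person would: the job done as asked, in the order asked, and still so for the second after the job is handed in, with the robot touching nothing.
It also fails if it takes over 72 s, if anything falls off the work surface, if the arm or the gripper's body presses on something with over 40 N, if the wrist force passes 120 N, or if a joint passes its speed limit or range.

ROBOT

A 7-joint arm with a two-finger parallel gripper is mounted at the origin on a cart in front of the work surface, level with it; the furniture and walls round the work are solid. World frame = base frame: x ahead of the robot, y to its left, z up, the work surface at z = 0. Lengths are in m, angles in degrees, forces in N, time in s.
With the tool pointing down it reaches from about 0.4 to 0.85 m from the base axis. Payload 10.4 kg.
Tool frame: the origin (TCP) lies at the very end of the fingers, on their centre line; the grasp point (between the pads) lies 19 mm behind it; z points along the fingers, y is the line along which they close (so a half turn about z gives the same grasp; the last joint's range is limited). The gripper opens to 85 mm and grips with 20 to 120 N. Pads are 22 mm wide; open, the fingers measure 114 mm over their backs; the gripper's body (76 mm by 85 mm) begins 54 mm behind the grasp point. The pads swing forward as they close: fully open they stand 13 mm farther back than shut.
Start: joints at [-75.493, 19.034, -3.707, 83.658, 1.238, 77.344, -5.071], TCP at [0.17, 0.601, 0.231] pointing down, gripper open.
Joint ranges: [-148.97, 148.97], [-28.65, 121.19], [-84.17, 76.75], [9.2, 138.47], [-72.65, 252.65], [3.7, 117.97], [-149.18, 149.18]. Speed limits (degrees/s): [127.2, 127.2, 159.86, 159.86, 180, 180, 180].

INTERFACE

Orientations are given as a 3x3 rotation matrix whose columns are the frame's x, y, z axes.
In Python, from bench import bot gives the robot as it stands.
- The arm moves only by the tool send_rows, never from a script. Its argument "moves" is a list of rows, each an object with "offset": the shift along the tool's x, y, z normalised to -1 to 1, where 1 is 2.5 cm, a list of three; "twist": the turn, a rotation vector about the tool's x, y, z normalised to -1 to 1, where 1 is 6 degrees, a list of three. A call has 1 to 12 rows; each row shifts and turns the commanded pose from where the row before left it, along the tool's axes as they then stand; what a row does not reach is not made up. A row lasts 1/8 s, in which the tool goes at most 62.5 mm and 10.7 degrees, less where a joint would pass 70% of its speed; a pose out of reach is approached as far as the arm can. A call with a number of a shift or a turn outside -1 to 1 is refused whole. A call with a gripper value outside its range is refused whole. "hand" is the opening, from -1 (shut) to 1 (fully open), set as the call begins (left out, the last holds). The fingers move at their own pace and stop on an object; "grip_force" is the grip in N (left out, the last holds). Time passes only in rows, so rows that do not move let the fingers close. It gives the time, the measured TCP pose, the force, the opening and the grip force at its end, in the units of the state.
- bot.state(): the state, without advancing time (a new reading comes with each control period).
- bot.get_image(name): name is "scene" or "side" or "wrist"; returns a dict with "pixels" (400x640x3 uint8, blue, green, red), "z_map" (400x640 float32, m along the optical axis (not along the pixel's ray), 0 where there is no reading), "vertical_fov" (degrees; the focal length in pixels is half the picture's height over the tangent of half this angle, whatever the lens; pixels are square), "cx", "cy" (the principal point, pixels), "R" (3x3) and "t" (3): a world point X has camera coordinates R X + t; the wrist camera has in their place "T_tool_cam" (4x4, takes a point from camera to tool coordinates, whose origin is the TCP and whose axes are the flange's). Camera axes: x right, y down, z forward; pixel columns grow to the right and rows downward; lengths in m; the calibration is good to about 2 mm. The wrist camera is an equidistant fisheye: a pixel r from the principal point sees the ray r / f radians off the axis. A picture is of the moment at which its call begins: read the wrist's pose just before it.
- bot.job_done(): hands the job in; it is judged then, once.
The state is a dict: "t": time; "qpos": joint angles; "dq": joint speeds; "tau": joint torques, N m; "tool_pos": TCP position; "ee_rot": TCP orientation; "ft_force": force on the tool from outside, world axes, zero at the start; "torque": the same for the moment, N m; "gripper_width": finger opening in m; "grasp_force": force on a finger pad.
Only numpy, scipy, OpenCV 4.12 (cv2) and the standard library are available. Lean on these libraries where they do the work, as an engineer would, in place of code of your own. Each camera call takes 0.05 s, during which the arm holds its last target. There are 200 camera calls.

## Working session

There is one attempt and no reset: what is moved stays moved. The work goes in short steps, Python scripts to look and compute and a tool call to move; the robot and the scene stay as the last step left them, time stands still between calls to the robot, and variables do not carry over. Pictures are saved under pics/ and viewed, at most 10 in all, crops included, and the job is handed in when it is done.

Besides the shell and the picture viewer there is one more tool, called after ">>>" by a JSON object that holds its "op" and its "data". send_rows: Moves the arm, as the interface text tells. Scaled input: -1 to 1 covers 2.5 cm each way for a shift and 6 degrees each way for a turn. Its arguments: {"type":"object","properties":{"moves":{"type":"array"},"hand":{"type":"number"},"grip_force":{"type":"number"}},"required":["moves"]}

```bash
ls; mkdir -p pics; cat > h.py <<'E'
import numpy as np, cv2
from bench import bot
def cam(n):
    im=bot.get_image(n); im['f']=200/np.tan(np.radians(im['vertical_fov'])/2) if 'vertical_fov' in im else None
    return im
def pts(im):
    "world point per pixel from depth (pinhole cams)"
    z=im['z_map']; v,u=np.mgrid[:z.shape[0],:z.shape[1]]
    c=np.stack([(u-im['cx'])/im['f']*z,(v-im['cy'])/im['f']*z,z],-1)
    return (c-im['t'])@np.array(im['R'])
def ray(im,u,v,h):
    R=np.array(im['R']);C=-R.T@im['t'];d=R.T@np.array([(u-im['cx'])/im['f'],(v-im['cy'])/im['f'],1])
    return C+d*(h-C[2])/d[2]
E
python3 - <<'E'
from h import *
s=bot.state(); print({k:np.round(v,3).tolist() for k,v in s.items()})
for n in('scene','side'):
    im=cam(n); cv2.imwrite(f'pics/{n}0.png',im['pixels']); print(n,im['f'],im['cx'],im['cy'],-np.array(im['R']).T@im['t'])
E
```

```text
pics
{'t': 0.0, 'qpos': [-75.494, 19.072, -3.706, 83.706, 1.239, 77.342, -5.072], 'dq': [0.048, -0.039, 0.017, -0.002, -0.092, 0.11, -0.153], 'tau': [-0.001, -62.545, 0.048, -39.16, 0.016, 0.01, 0.0], 'tool_pos': [0.17, 0.601, 0.231], 'ee_rot': [[-0.962, 0.272, -0.0], [0.272, 0.962, -0.001], [-0.0, -0.001, -1.0]], 'ft_force': [-0.081, 0.479, -0.064], 'torque': [-0.016, 0.044, 0.001], 'grasp_force': 0.0, 'gripper_width': 0.085}
scene 440.7275098533316 316.3238043620419 198.26929732658573 [-0.35059514 -0.597501    1.09849003]
side 411.3568745598543 313.30931945287597 199.26331251119336 [0.23303835 0.7694572  0.78418644]
```

View pics/scene0.png

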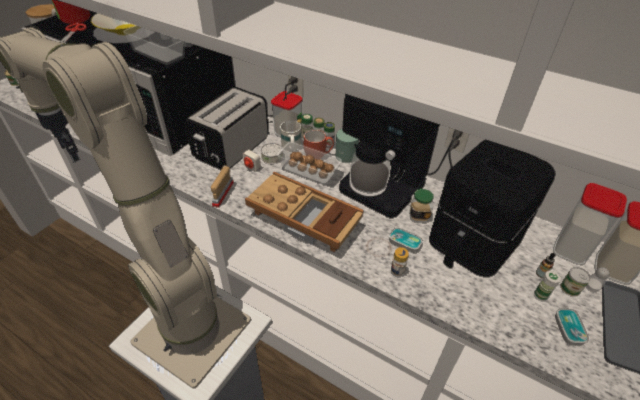

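View pics/side0.png

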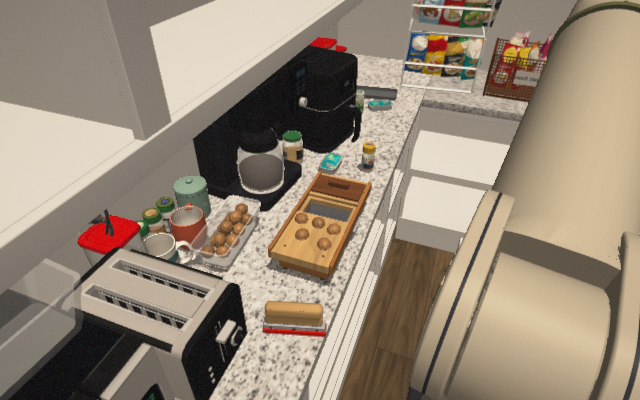

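```bash
cat > m.py <<'E'
from h import *
def seg(P,z0,z1,box):
    x0,x1,y0,y1=box
    m=(P[...,2]>z0)&(P[...,2]<z1)&(P[...,0]>x0)&(P[...,0]<x1)&(P[...,1]>y0)&(P[...,1]<y1)
    return m
def rect(p): 
    r=cv2.minAreaRect((p[:,:2]*1000).astype(np.float32)); return np.round(r[0],1),np.round(r[1],1),round(r[2],2)
E
python3 - <<'E'
from m import *
for n,(sc,bd) in {'scene':((222,187),(265,200)),'side':((294,318),(320,250))}.items():
    im=cam(n);P=pts(im)
    print(n,'scraper px',P[sc[1]-6:sc[1]+7:6,sc[0]].round(3).tolist(),'board px',P[bd[1],bd[0]].round(3))
    np.save(f'{n}P.npy',P)
    for z0,z1,name in ((.06,.11,'>60'),(.04,.2,'>40')):
        m=(P[...,2]>z0)&(P[...,2]<z1)&(im['z_map']>0)
        k,l,st,ce=cv2.connectedComponentsWithStats(m.astype(np.uint8))
        for i in range(1,k):
            if 60<st[i,4]<20000:
                p=P[l==i]; c=np.median(p,0)
                if 0.3<c[0]<0.8 and abs(c[1])<0.6: print(name,st[i],c.round(3),rect(p),'z95',np.percentile(p[:,2],95).round(4))
E
```

```text
scene scraper px [[0.456, 0.268, 0.075], [0.453, 0.27, 0.047], [0.445, 0.267, 0.026]] board px [0.454 0.081 0.082]
>60 [187 117  82  47 878] [0.586 0.341 0.085] (array([647.5, 361.1]), array([155.5, 324.5]), 58.54) z95 0.1074
>60 [145 125  42  22 419] [0.514 0.583 0.084] (array([552.3, 634.4]), array([123.7, 104.9]), 89.23) z95 0.1064
>60 [243 150  16   9  67] [0.637 0.286 0.063] (array([639.8, 287.5]), array([29.1, 59.3]), 1.01) z95 0.0679
>60 [211 166  19  28 257] [0.455 0.273 0.083] (array([460.6, 280. ]), array([122.8,  28.4]), 17.59) z95 0.0889
>60 [350 171  40  22 386] [ 0.695 -0.177  0.088] (array([ 714.4, -170.8]), array([ 60.9, 136.3]), 26.74) z95 0.1083
>60 [ 245  172  119   76 3905] [ 0.497 -0.026  0.076] (array([507. , -34.8]), array([363.1, 176.3]), 89.96) z95 0.0881
>60 [412 189  22  23 421] [ 0.723 -0.361  0.094] (array([ 736.5, -360.2]), array([69.4, 69.2]), 24.26) z95 0.1021
>60 [432 218  22  27 248] [ 0.622 -0.464  0.086] (array([ 629.6, -457.7]), array([86.7, 17.1]), 59.91) z95 0.1072
>60 [393 248  16  18 225] [ 0.47  -0.395  0.093] (array([ 477.9, -393.7]), array(
[... 1384 characters left out ...]
2]), 49.14) z95 0.0725
>60 [213 232  13  11  98] [0.728 0.142 0.066] (array([729.3, 140.1]), array([30.5, 28.4]), 36.0) z95 0.0719
>60 [265 301  58  19 897] [0.459 0.289 0.084] (array([461.6, 284.5]), array([120.,  27.]), 17.16) z95 0.0877
>60 [ 164  309   82   91 1369] [0.546 0.465 0.084] (array([549.8, 434.2]), array([181.4,  60.6]), 69.67) z95 0.1073
>40 [362 143  14  20 238] [ 0.476 -0.378  0.077] (array([ 477.7, -387.8]), array([41.1, 41.3]), 18.93) z95 0.095
>40 [ 268  171  104  105 5737] [0.501 0.027 0.074] (array([503.8, -34.5]), array([366.7, 171.5]), 89.82) z95 0.0878
>40 [ 265  301   58   23 1149] [0.459 0.289 0.08 ] (array([461.5, 284.5]), array([120.2,  27. ]), 17.16) z95 0.0876
```

>>> {"op": "send_rows", "data": {"moves": [{"offset":[0,0,0],"twist":[0,0,-0.877]},{"offset":[0,0,0],"twist":[0,0,-0.877]},{"offset":[0,0,0],"twist":[0,0,-0.877]},{"offset":[0,0,0],"twist":[0,0,0]}], "hand": 1, "grip_force": 60}}

```text
t: 0.7
tool_pos: [0.1702, 0.6013, 0.2311]
ee_rot: [[-1.0, 0.001, -0.0], [0.001, 1.0, -0.0], [0.0, -0.0, -1.0]]
ft_force: [-0.6, 0.9, -0.4]
gripper_width: 0.0855
grasp_force: 0.0
```

```bash
python3 - <<'E'
from m import *
A=np.vstack([np.load(f'{n}P.npy').reshape(-1,3) for n in('scene','side')])
for y in np.arange(.65,-.45,-.1):
    print(round(y,2),[round(float(np.percentile(q[:,2],98)),2) if len(q:=A[(abs(A[:,0]-x)<.025)&(abs(A[:,1]-y)<.05)])>5 else None for x in np.arange(.35,.75,.05)])
print(bot.state()['ee_rot'])
E
```

```text
0.65 [None, None, None, 0.36, 0.36, 0.51, 0.51, 0.51]
0.55 [None, 0.0, 0.0, 0.36, 0.36, 0.51, 0.51, 0.51]
0.45 [None, 0.0, 0.0, 0.16, 0.2, 0.67, 0.64, 0.51]
0.35 [None, 0.0, 0.0, 0.08, 0.2, 0.67, 0.67, 0.67]
0.25 [None, 0.09, 0.09, 0.09, 0.0, 0.51, 0.51, 0.51]
0.15 [-0.9, 0.08, 0.08, 0.08, 0.08, 0.51, 0.51, 0.51]
0.05 [-0.9, 0.08, 0.09, 0.09, 0.09, 0.51, 0.51, 0.51]
-0.05 [-0.9, 0.08, 0.08, 0.08, 0.08, 0.51, 0.51, 0.51]
-0.15 [-0.9, 0.08, 0.08, 0.1, 0.09, 0.51, 0.51, 0.51]
-0.25 [-0.9, 0.05, 0.07, 0.08, 0.08, 0.51, 0.51, 0.51]
-0.35 [-0.91, 0.0, 0.09, 0.1, 0.02, 0.51, 0.51, 0.51]
[[-9.99999560e-01  9.28508427e-04 -1.36265011e-04]
 [ 9.28548189e-04  9.99999526e-01 -2.92031844e-04]
 [ 1.35993792e-04 -2.92158244e-04 -9.99999948e-01]]
```

>>> {"op": "send_rows", "data": {"moves": [{"offset":[-0.633,-1,0],"twist":[0,0,0]},{"offset":[-0.633,-1,0],"twist":[0,0,0]},{"offset":[-0.633,-1,0],"twist":[0,0,0]},{"offset":[-0.633,-1,0],"twist":[0,0,0]},{"offset":[-0.633,-1,0],"twist":[0,0,0]},{"offset":[-0.633,-1,0],"twist":[0,0,0]},{"offset":[-0.633,-1,0],"twist":[0,0,0]},{"offset":[-0.633,-1,0],"twist":[0,0,0]},{"offset":[-0.633,-1,0],"twist":[0,0,0]},{"offset":[-0.633,-1,0],"twist":[0,0,0]},{"offset":[-0.633,-1,0],"twist":[0,0,0]},{"offset":[-0.633,-1,0],"twist":[0,0,0]}]}}

```text
t: 2.2
tool_pos: [0.3604, 0.3005, 0.2314]
ee_rot: [[-1.0, 0.003, 0.0], [0.003, 1.0, 0.0], [-0.0, 0.0, -1.0]]
ft_force: [0.2, 0.2, 0.0]
gripper_width: 0.0853
grasp_force: 0.0
```

>>> {"op": "send_rows", "data": {"moves": [{"offset":[-1,-0.2,0],"twist":[0,0,0]},{"offset":[-1,-0.2,0],"twist":[0,0,0]},{"offset":[-1,-0.2,0],"twist":[0,0,0]},{"offset":[-1,-0.15,0],"twist":[0,0,0]},{"offset":[0,0,0],"twist":[0,0,0]},{"offset":[0,0,0],"twist":[0,0,0]}]}}

```text
t: 2.95
tool_pos: [0.4594, 0.2828, 0.2312]
ee_rot: [[-1.0, 0.001, -0.001], [0.001, 1.0, 0.0], [0.001, 0.0, -1.0]]
ft_force: [-0.2, -0.5, -0.7]
gripper_width: 0.0856
grasp_force: 0.0
```

```bash
cat >> m.py <<'E'
def wrist():
    s=bot.state(); im=bot.get_image('wrist'); f=200/np.tan(np.radians(im['vertical_fov'])/2)
    z=im['z_map']; v,u=np.mgrid[:400,:640]; a=u-im['cx'];b=v-im['cy'];r=np.hypot(a,b)+1e-9;th=r/f
    d=np.stack([a/r*np.tan(th),b/r*np.tan(th),np.ones_like(r)],-1)
    T=np.array(im['T_tool_cam']);R=np.array(s['ee_rot'])
    P=(d*z[...,None])@T[:3,:3].T+T[:3,3]
    P=P@R.T+s['tool_pos']; P[(z<=0)|(th>1.4)]=np.nan
    return im['pixels'],P,s
E
python3 - <<'E'
from m import *
px,P,s=wrist(); cv2.imwrite('pics/w1.png',px); np.save('w1P.npy',P)
print(s['tool_pos'],s['qpos'])
z=P[...,2]
for z0,z1 in((.08,.11),(.06,.11)):
  k,l,st,ce=cv2.connectedComponentsWithStats(((z>z0)&(z<z1)).astype(np.uint8))
  for i in range(1,k):
    if st[i,4]>150: p=P[l==i]; print(z0,st[i],np.median(p,0).round(4),rect(p))
E
```

```text
[0.45936132 0.28282963 0.23117068] [-47.73465195   8.00274778  12.45348866  97.43502713  -1.80360547
  74.77964919  55.01409489]
0.08 [ 289  124   55  116 2964] [0.4582 0.2827 0.0868] (array([462.4, 283.3]), array([119.2,  26.5]), 16.82)
0.08 [   0  148  183   23 1537] [0.4289 0.0348 0.0828] (array([429.1, -26.5]), array([347.6,  10.5]), 89.95)
0.08 [   2  170  175  117 3468] [ 0.5276 -0.1356  0.0833] (array([514.5, -47. ]), array([325.1, 153.6]), 89.17)
0.08 [ 85 173  23  28 460] [0.4618 0.0272 0.0877] (array([463.4,  22.7]), array([34. , 29.7]), 17.27)
0.08 [122 177  26  29 565] [0.4668 0.0855 0.0881] (array([469. ,  81.9]), array([31.4, 32. ]), 79.7)
0.08 [ 86 209  22  28 418] [0.5063 0.0182 0.0875] (array([507.7,  14.3]), array([30. , 32.3]), 74.61)
0.08 [ 535  214  105   78 1850] [0.5133 0.5824 0.0939] (array([512.7, 685.7]), array([ 85.9, 256.6]), 20.32)
0.08 [122 229  26  26 477] [0.5284 0.0728 0.0876] (array([530.8,  69.1]), array([34.1, 29.7]), 39.7)
0.08 [ 95 246  21  25 375] [0.5538 0.0177 0.0875] (array([555.7,  13.6]), array([32.5, 31.5]), 31.62)
0.08 [364 248  43  82 88
[... 981 characters left out ...]
 0.3497 0.0829] (array([589.3, 345.8]), array([ 43.6, 139.2]), 67.93)
0.06 [ 426  246   89   23 1363] [0.5469 0.461  0.0856] (array([545.4, 461.3]), array([99.4,  6.2]), 89.47)
0.06 [   0  299   28   82 1222] [ 0.7573 -0.3599  0.0842] (array([ 860.9, -460.1]), array([ 81.9, 398.5]), 47.16)
0.06 [298 308  49  21 833] [0.6383 0.2886 0.0645] (array([641.4, 288.9]), array([60.2, 30.2]), 85.26)
0.06 [ 39 311  49  33 777] [ 0.6914 -0.1231  0.0884] (array([ 693.1, -140.4]), array([91.4, 19.1]), 81.64)
0.06 [154 347  21  17 242] [0.7316 0.0493 0.0669] (array([736.6,  46.7]), array([29.8, 31.8]), 3.1)
0.06 [144 370  44  12 252] [0.7866 0.0338 0.0661] (array([787.5,  33.5]), array([ 8.9, 83.5]), 2.87)
```

View pics/w1.png

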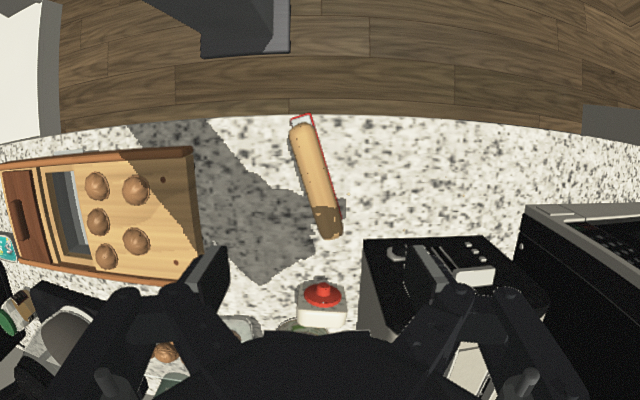

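>>> {"op": "send_rows", "data": {"moves": [{"offset":[-0.1,0,0],"twist":[0,0,0]},{"offset":[0,0,0.6],"twist":[0,0,-0.933]},{"offset":[0,0,1],"twist":[0,0,-0.933]},{"offset":[0,0,1],"twist":[0,0,-0.933]},{"offset":[0,0,1],"twist":[0,0,0]},{"offset":[0,0,1],"twist":[0,0,0]},{"offset":[0,0,0.8],"twist":[0,0,0]},{"offset":[0,0,0.6],"twist":[0,0,0]},{"offset":[0,0,0.5],"twist":[0,0,0]},{"offset":[0,0,0.35],"twist":[0,0,0]},{"offset":[0,0,0],"twist":[0,0,0]}]}}

```text
t: 4.38
tool_pos: [0.4623, 0.2825, 0.0597]
ee_rot: [[-0.957, -0.289, -0.001], [-0.289, 0.957, -0.0], [0.001, -0.0, -1.0]]
ft_force: [-0.7, -0.1, 0.2]
gripper_width: 0.0854
grasp_force: 0.0
```

>>> {"op": "send_rows", "data": {"moves": [{"offset":[0,0,0],"twist":[0,0,0]},{"offset":[0,0,0],"twist":[0,0,0]},{"offset":[0,0,0],"twist":[0,0,0]},{"offset":[0,0,0],"twist":[0,0,0]},{"offset":[0,0,0],"twist":[0,0,0]}], "hand": -1, "grip_force": 60}}

```text
t: 5.0
tool_pos: [0.4627, 0.2829, 0.0605]
ee_rot: [[-0.957, -0.289, 0.001], [-0.289, 0.957, 0.001], [-0.001, 0.001, -1.0]]
ft_force: [-0.4, 0.9, 4.8]
gripper_width: 0.0253
grasp_force: 60.0
```

>>> {"op": "send_rows", "data": {"moves": [{"offset":[0,0,-0.5],"twist":[0,0,0]},{"offset":[0,0,-1],"twist":[0,0,0]},{"offset":[0,0,-1],"twist":[0,0,0]},{"offset":[0,0,-1],"twist":[0,0,0.7]},{"offset":[0,0,-0.8],"twist":[0,0,0.7]},{"offset":[0,0,-0.3],"twist":[0,0,0.7]},{"offset":[0,0,0],"twist":[0,0,0.7]},{"offset":[0,0,0],"twist":[0,0,0]},{"offset":[0,0,0],"twist":[0,0,0]}]}}

```text
t: 6.12
tool_pos: [0.4623, 0.2824, 0.175]
ee_rot: [[-1.0, -0.001, -0.0], [-0.001, 1.0, -0.0], [0.0, -0.0, -1.0]]
ft_force: [-0.0, 0.0, -1.6]
gripper_width: 0.0249
grasp_force: 59.2
```

>>> {"op": "send_rows", "data": {"moves": [{"offset":[-0.3,-0.8,0],"twist":[0,0,0]},{"offset":[-0.3,-0.8,0],"twist":[0,0,0]},{"offset":[-0.3,-0.8,0],"twist":[0,0,0]},{"offset":[-0.3,-0.8,0],"twist":[0,0,0]},{"offset":[-0.3,-0.8,0],"twist":[0,0,0]},{"offset":[-0.3,-0.8,0],"twist":[0,0,0]},{"offset":[0,-0.8,0],"twist":[0,0,0]},{"offset":[0,-0.4,0],"twist":[0,0,0]},{"offset":[0,0,0],"twist":[0,0,0]},{"offset":[0,0,0],"twist":[0,0,0]}]}}

```text
t: 7.38
tool_pos: [0.5072, 0.1336, 0.1751]
ee_rot: [[-1.0, -0.001, -0.0], [-0.001, 1.0, 0.001], [0.0, 0.001, -1.0]]
ft_force: [-0.5, -0.3, -2.5]
gripper_width: 0.025
grasp_force: 59.4
```

```bash
python3 - <<'E'
from m import *
px,P,s=wrist(); print(s['tool_pos'].round(4) if hasattr(s['tool_pos'],'round') else s['tool_pos'],s['gripper_width'])
side=cam('side'); S=pts(side); S[side['z_map']<=0]=np.nan
cv2.imwrite('pics/s2.png',np.hstack([cv2.resize(px[:,100:500],(400,400)),side['pixels'][100:400,200:500].repeat(4,0)[::3][:400].repeat(4,1)[:,::3][:,:400]]))
for nm,im,Q in(('w',px,P),('s',side['pixels'],S)):
    h=cv2.cvtColor(im,cv2.COLOR_BGR2HSV)
    red=((h[...,0]<6)|(h[...,0]>174))&(h[...,1]>150)&(h[...,2]>60)&(Q[...,2]>.07)&(Q[...,2]<.2)&(abs(Q[...,1]-.107)<.06)
    p=Q[red]; print(nm,red.sum(), rect(p) if len(p)>5 else '', np.percentile(p,[2,50,98],axis=0).round(4).tolist() if len(p) else '')
    g=(Q[...,2]>.17)&(Q[...,2]<.22)&(abs(Q[...,1]-.107)<.025)&(abs(Q[...,0]-.5)<.08); p=Q[g]; print(len(p),rect(p) if len(p)>5 else '',np.percentile(p,[2,50,98],axis=0).round(4).tolist() if len(p) else '')
z=P[...,2]
r=(abs(z-.083)<.004)&(abs(P[...,0]-.506)<.1)&(P[...,1]<.16)&(P[...,1]>-.23)
q=P[r&(P[...,0]<.437)]; print('near rim',rect(q)); q=P[r&(P[...,0]>.574)]; print('far rim',rect(q))
E
```

```text
[0.5072 0.1336 0.1751] 0.02501338108620665
w 155 (array([446.4, 133.9]), array([13.5, 25. ]), 0.1) [[0.4397, 0.1215, 0.128], [0.4409, 0.1348, 0.1296], [0.4526, 0.1464, 0.1313]]
6294 (array([496.1, 111.9]), array([97.6, 40.2]), 0.02) [[0.4496, 0.1089, 0.186], [0.4967, 0.1254, 0.2013], [0.5372, 0.1318, 0.2184]]
s 295 (array([645.6, 140.7]), array([416.4,  32.9]), 2.55) [[0.4394, 0.1322, 0.1153], [0.5007, 0.1453, 0.1249], [0.5739, 0.148, 0.1304]]
110 (array([505.8, 118.7]), array([ 25.9, 119.6]), 89.68) [[0.4462, 0.1121, 0.1888], [0.4954, 0.1247, 0.2008], [0.5621, 0.1317, 0.2179]]
near rim (array([430.3, -31.5]), array([ 12.5, 357.2]), 0.11)
far rim (array([583.6, -71. ]), array([281. ,  16.5]), 88.73)
```

View pics/s2.png

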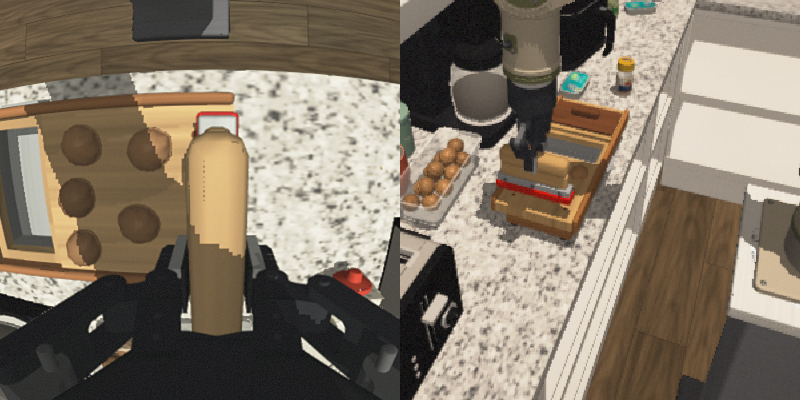

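>>> {"op": "send_rows", "data": {"moves": [{"offset":[0,-0.2,0.4],"twist":[0,0,0]},{"offset":[0,0,0.5],"twist":[0,0,0]},{"offset":[0,0,0.35],"twist":[0,0,0]},{"offset":[0,0,0.2],"twist":[0,0,0]},{"offset":[0,0,0.1],"twist":[0,0,0]},{"offset":[0,0,0],"twist":[0,0,0]},{"offset":[0,0,0],"twist":[0,0,0]}]}}

```text
t: 8.35
tool_pos: [0.5077, 0.1276, 0.1366]
ee_rot: [[-1.0, 0.0, 0.001], [0.0, 1.0, 0.0], [-0.001, 0.0, -1.0]]
ft_force: [0.2, -0.7, -2.9]
gripper_width: 0.0248
grasp_force: 59.4
```

>>> {"op": "send_rows", "data": {"moves": [{"offset":[0,-0.3,0.02],"twist":[0,0,0]},{"offset":[0,-0.35,0],"twist":[0,0,0]},{"offset":[0,-0.35,0],"twist":[0,0,0]},{"offset":[0,-0.35,0],"twist":[0,0,0]},{"offset":[0,-0.35,0],"twist":[0,0,0]},{"offset":[0,-0.35,0],"twist":[0,0,0]},{"offset":[0,-0.35,0],"twist":[0,0,0]},{"offset":[0,-0.35,0],"twist":[0,0,0]},{"offset":[0,-0.35,0],"twist":[0,0,0]},{"offset":[0,-0.35,0],"twist":[0,0,0]},{"offset":[0,-0.35,0],"twist":[0,0,0]},{"offset":[0,-0.35,0],"twist":[0,0,0]}]}}

```text
t: 9.85
tool_pos: [0.5074, 0.0232, 0.1358]
ee_rot: [[-1.0, 0.0, -0.0], [0.0, 1.0, 0.0], [0.0, 0.0, -1.0]]
ft_force: [-0.2, -0.0, -2.6]
gripper_width: 0.0252
grasp_force: 59.3
```

>>> {"op": "send_rows", "data": {"moves": [{"offset":[0,-0.3,0],"twist":[0,0,0]},{"offset":[0,-0.3,0],"twist":[0,0,0]},{"offset":[0,-0.3,0],"twist":[0,0,0]},{"offset":[0,-0.3,0],"twist":[0,0,0]},{"offset":[0,-0.3,0],"twist":[0,0,0]},{"offset":[0,0,0],"twist":[0,0,0]}]}}

```text
t: 10.6
tool_pos: [0.5073, -0.0145, 0.1358]
ee_rot: [[-1.0, 0.002, -0.0], [0.002, 1.0, -0.0], [0.0, -0.0, -1.0]]
ft_force: [0.5, 0.5, -3.0]
gripper_width: 0.0248
grasp_force: 59.3
```

```bash
python3 - <<'E'
from m import *
px,P,s=wrist(); print(np.round(s['tool_pos'],4))
cv2.imwrite('pics/w3.png',px)
E
```

```text
[ 0.5073 -0.0145  0.1358]
```

View pics/w3.png

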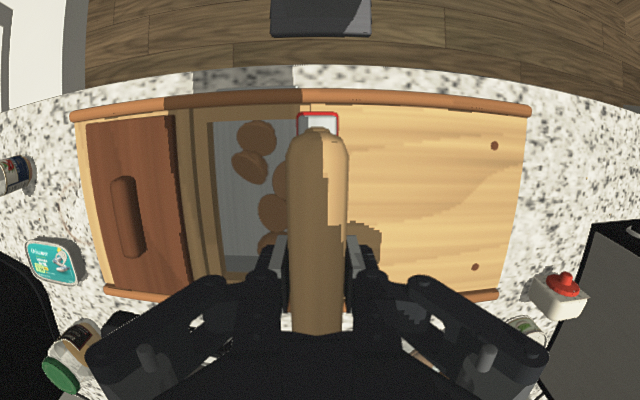

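>>> {"op": "send_rows", "data": {"moves": [{"offset":[0,-0.25,0],"twist":[0,0,0]},{"offset":[0,-0.25,0],"twist":[0,0,0]},{"offset":[0,-0.25,0],"twist":[0,0,0]},{"offset":[0,-0.25,0],"twist":[0,0,0]},{"offset":[0,-0.25,0],"twist":[0,0,0]},{"offset":[0,0,0],"twist":[0,0,0]},{"offset":[0,0,0],"twist":[0,0,0]},{"offset":[0,0.8,0],"twist":[0,0,0]},{"offset":[0,1,0],"twist":[0,0,0]},{"offset":[0,1,0],"twist":[0,0,0]},{"offset":[0,0.4,0],"twist":[0,0,0]},{"offset":[0,0,0],"twist":[0,0,0]}]}}

```text
t: 12.15
tool_pos: [0.5074, 0.0353, 0.1358]
ee_rot: [[-1.0, -0.001, -0.0], [-0.001, 1.0, -0.0], [0.0, -0.0, -1.0]]
ft_force: [-0.9, -0.4, -2.1]
gripper_width: 0.025
grasp_force: 59.3
```

```bash
python3 - <<'E'
from m import *
px,P,s=wrist(); print(np.round(s['tool_pos'],4),s['ft_force'])
side=cam('side')['pixels']
cv2.imwrite('pics/w4.png',np.hstack([px[50:350,50:500],cv2.resize(side[150:300,240:415],(350,300))]))
E
```

```text
[0.5074 0.0353 0.1358] [-0.85525011 -0.37833142 -2.12046357]
```

View pics/w4.png

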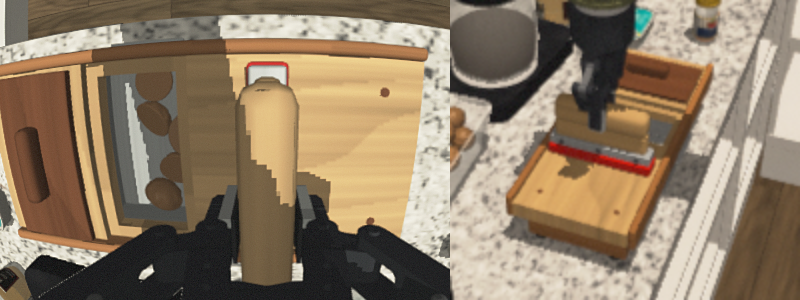

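>>> {"op": "send_rows", "data": {"moves": [{"offset":[0,0,-0.9],"twist":[0,0,0]},{"offset":[0,0,-0.9],"twist":[0,0,0]},{"offset":[0,0.8,0],"twist":[0,0,0]},{"offset":[0.2,1,0],"twist":[0,0,0]},{"offset":[0.2,1,0],"twist":[0,0,0]},{"offset":[0.2,1,0],"twist":[0,0,0]},{"offset":[0.2,1,0],"twist":[0,0,0]},{"offset":[0.2,1,0],"twist":[0,0,0]},{"offset":[0.2,1,0],"twist":[0,0,0]},{"offset":[0.2,1,0],"twist":[0,0,0]},{"offset":[0.2,1,0],"twist":[0,0,0]},{"offset":[0.2,0.6,0],"twist":[0,0,0]}]}}

```text
t: 13.75
tool_pos: [0.4626, 0.2703, 0.1807]
ee_rot: [[-1.0, 0.001, 0.0], [0.001, 1.0, -0.0], [-0.0, -0.0, -1.0]]
ft_force: [0.9, 0.2, -3.0]
gripper_width: 0.0253
grasp_force: 59.3
```

>>> {"op": "send_rows", "data": {"moves": [{"offset":[0,0,0.6],"twist":[0,0,0]},{"offset":[0,0,0.8],"twist":[0,0,0]},{"offset":[0,0,0.8],"twist":[0,0,0]},{"offset":[0,0,0.8],"twist":[0,0,0]},{"offset":[0,0,0.8],"twist":[0,0,0]},{"offset":[0,0,0.5],"twist":[0,0,0]},{"offset":[0,0,0.2],"twist":[0,0,0]},{"offset":[0,0,0.1],"twist":[0,0,0]},{"offset":[0,0,0],"twist":[0,0,0]},{"offset":[0,0,0],"twist":[0,0,0]}]}}

```text
t: 15.0
tool_pos: [0.4628, 0.2703, 0.0663]
ee_rot: [[-1.0, 0.0, 0.001], [0.0, 1.0, 0.001], [-0.001, 0.001, -1.0]]
ft_force: [0.8, -0.3, -2.2]
gripper_width: 0.0253
grasp_force: 59.4
```

>>> {"op": "send_rows", "data": {"moves": [{"offset":[0,0,0.1],"twist":[0,0,0]},{"offset":[0,0,0.06],"twist":[0,0,0]},{"offset":[0,0,0.04],"twist":[0,0,0]},{"offset":[0,0,0.02],"twist":[0,0,0]},{"offset":[0,0,0],"twist":[0,0,0]}]}}

```text
t: 15.62
tool_pos: [0.4624, 0.2701, 0.0605]
ee_rot: [[-1.0, 0.0, -0.0], [0.0, 1.0, 0.0], [0.0, 0.0, -1.0]]
ft_force: [-1.8, -1.4, 1.3]
gripper_width: 0.0252
grasp_force: 59.8
```

>>> {"op": "send_rows", "data": {"moves": [{"offset":[0,0,0.0],"twist":[0,0,0]},{"offset":[0,0,0],"twist":[0,0,0]},{"offset":[0,0,0],"twist":[0,0,0]},{"offset":[0,0,0],"twist":[0,0,0]},{"offset":[0,0,0],"twist":[0,0,0]},{"offset":[0,0,-0.5],"twist":[0,0,0]},{"offset":[0,0,-1],"twist":[0,0,0]},{"offset":[0,0,-1],"twist":[0,0,0]},{"offset":[0,0,-1],"twist":[0,0,0]},{"offset":[0,0,-1],"twist":[0,0,0]},{"offset":[0,0,-1],"twist":[0,0,0]},{"offset":[0,0,-0.5],"twist":[0,0,0]}], "hand": 1}}

```text
t: 17.12
tool_pos: [0.463, 0.2703, 0.2124]
ee_rot: [[-1.0, 0.001, 0.002], [0.001, 1.0, 0.002], [-0.002, 0.002, -1.0]]
ft_force: [0.1, 0.4, 0.7]
gripper_width: 0.0856
grasp_force: 0.0
```

>>> {"op": "send_rows", "data": {"moves": [{"offset":[-0.15,-1,0],"twist":[0,0,0]},{"offset":[-0.15,-1,0],"twist":[0,0,0]},{"offset":[-0.15,-1,0],"twist":[0,0,0]},{"offset":[-0.15,-1,0],"twist":[0,0,0]},{"offset":[-0.15,-1,0],"twist":[0,0,0]},{"offset":[-0.15,-1,0],"twist":[0,0,0]},{"offset":[-0.15,-1,0],"twist":[0,0,0]},{"offset":[-0.15,-1,0],"twist":[0,0,0]},{"offset":[-0.15,-1,0],"twist":[0,0,0]},{"offset":[-0.15,-1,0],"twist":[0,0,0]},{"offset":[-0.15,-1,0],"twist":[0,0,0]},{"offset":[-0.15,-1,0],"twist":[0,0,0]}], "hand": -1}}

```text
t: 18.62
tool_pos: [0.5072, -0.0307, 0.2103]
ee_rot: [[-1.0, 0.0, -0.0], [0.0, 1.0, 0.0], [0.0, 0.0, -1.0]]
ft_force: [0.1, 0.4, 0.2]
gripper_width: -0.0001
grasp_force: 0.0
```

>>> {"op": "send_rows", "data": {"moves": [{"offset":[0,-1,0],"twist":[0,0,0]},{"offset":[0,-1,0],"twist":[0,0,0]},{"offset":[0,-1,0],"twist":[0,0,0]},{"offset":[0,-1,0],"twist":[0,0,0]},{"offset":[0,-0.5,0],"twist":[0,0,0]},{"offset":[0,0,0],"twist":[0,0,0]},{"offset":[0,0,0],"twist":[0,0,0]}]}}

```text
t: 19.5
tool_pos: [0.5074, -0.1413, 0.2102]
ee_rot: [[-1.0, -0.001, -0.0], [-0.001, 1.0, 0.001], [0.0, 0.001, -1.0]]
ft_force: [0.1, 0.2, -0.4]
gripper_width: -0.0003
grasp_force: 0.0
```

```bash
python3 - <<'E'
from m import *
px,P,s=wrist(); print(np.round(s['tool_pos'],4),s['gripper_width'])
z=P[...,2]
k,l,st,ce=cv2.connectedComponentsWithStats(((z>.09)&(z<.11)&(P[...,1]<-.1)&(P[...,1]>-.22)&(abs(P[...,0]-.507)<.07)).astype(np.uint8))
for i in range(1,k):
    if st[i,4]>60: p=P[l==i]; print('bar',st[i],np.median(p,0).round(4),rect(p))
h=cv2.cvtColor(px,cv2.COLOR_BGR2HSV)
# profile along y at x=.46 : height
for x in(.455,.48):
  print([(round(float(y),3),round(float(np.nanmedian(q)),4)) for y in np.arange(-.215,.0,.006) if len(q:=z[(abs(P[...,0]-x)<.01)&(abs(P[...,1]-y)<.003)])])
S=cam('scene');Q=pts(S);m=(Q[...,2]>.06)&(Q[...,2]<.1)&(abs(Q[...,1]-.27)<.03)&(abs(Q[...,0]-.46)<.1)&(S['z_map']>0)
print('scraper',rect(Q[m]),np.percentile(Q[m][:,2],95))
cv2.imwrite('pics/w5.png',px)
E
```

```text
[ 0.5074 -0.1413  0.2102] -0.0002832448224069669
bar [ 292  155   20   70 1224] [ 0.5054 -0.1529  0.1011] (array([ 507.3, -153.1]), array([60.1, 16. ]), 0.96)
[(-0.215, 0.0748), (-0.209, 0.075), (-0.203, 0.075), (-0.197, 0.0751), (-0.191, 0.0829), (-0.185, 0.0831), (-0.179, 0.083), (-0.173, 0.0832), (-0.167, 0.083), (-0.161, 0.083), (-0.155, 0.0829), (-0.149, 0.0829), (-0.143, 0.0832), (-0.137, 0.083), (-0.131, 0.083), (-0.125, 0.083), (-0.119, 0.0829), (-0.113, 0.0822), (-0.107, 0.0749), (-0.101, 0.0678), (-0.095, 0.067), (-0.089, 0.067), (-0.083, 0.0064), (-0.077, 0.0211), (-0.071, 0.0222), (-0.065, 0.0225), (-0.059, 0.0227), (-0.053, 0.0227), (-0.047, 0.0232), (-0.041, 0.006), (-0.035, 0.0059), (-0.029, 0.0573), (-0.023, 0.0659), (-0.017, 0.0686), (-0.011, 0.0744), (-0.005, 0.0748)]
[(-0.215, 0.075), (-0.209, 0.0749), (-0.203, 0.0752), (-0.197, 0.0751), (-0.191, 0.083), (-0.185, 0.083), (-0.179, 0.083), (-0.173, 0.083), (-0.167, 0.083), (-0.161, 0.3067), (-0.155, 0.3087), (-0.149, 0.308), (-0.143, 0.083), (-0.137, 0.0832), (-0.131, 0.3088), (-0.125, 0.3089), (-0.119, 0.083), (-0.113, 0.0824), (-0.107, 0.075), (-0.101, 0.0673), (-0.095, 0.0666), (-0.089, 0.0667), (-0.083, 0.015), (-0.077, 0.0187), (-0.071, 0.0237), (-0.065, 0.0278), (-0.059, 0.0299), (-0.053, 0.031), (-0.047, 0.006), (-0.041, 0.0061), (-0.035, 0.0064), (-0.029, 0.056), (-0.023, 0.0661), (-0.017, 0.0686), (-0.011, 0.0743), (-0.005, 0.0748)]
scraper (array([461.1, 266. ]), array([ 30.7, 121.7]), 89.21) 0.08853299556572825
```

View pics/w5.png

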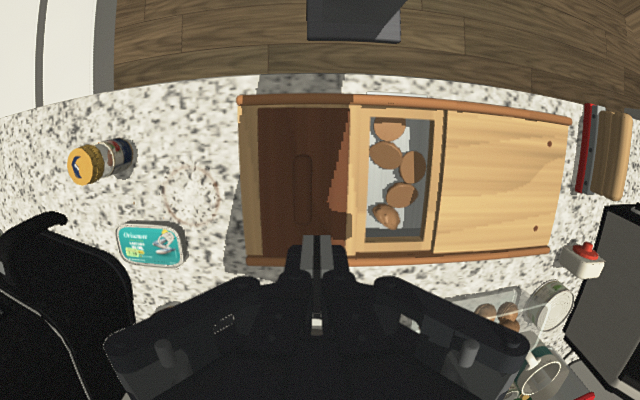

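>>> {"op": "send_rows", "data": {"moves": [{"offset":[0,-1,0],"twist":[0,0,0]},{"offset":[0,-0.9,0],"twist":[0,0,0]},{"offset":[0,0,0.7],"twist":[0,0,0]},{"offset":[0,0,1],"twist":[0,0,0]},{"offset":[0,0,1],"twist":[0,0,0]},{"offset":[0,0,1],"twist":[0,0,0]},{"offset":[0,0,0.7],"twist":[0,0,0]},{"offset":[0,0,0.4],"twist":[0,0,0]},{"offset":[0,0,0.12],"twist":[0,0,0]},{"offset":[0,0,0],"twist":[0,0,0]}]}}

```text
t: 20.85
tool_pos: [0.5076, -0.19, 0.0876]
ee_rot: [[-1.0, 0.0, 0.001], [0.0, 1.0, -0.0], [-0.001, -0.0, -1.0]]
ft_force: [0.4, -0.6, 0.3]
gripper_width: 0.0002
grasp_force: 0.0
```

>>> {"op": "send_rows", "data": {"moves": [{"offset":[0,0.15,0],"twist":[0,0,0]},{"offset":[0,0.15,0],"twist":[0,0,0]},{"offset":[0,0.15,0],"twist":[0,0,0]},{"offset":[0,0.15,0],"twist":[0,0,0]},{"offset":[0,0.15,0],"twist":[0,0,0]},{"offset":[0,0.15,0],"twist":[0,0,0]},{"offset":[0,0.15,0],"twist":[0,0,0]},{"offset":[0,0.15,0],"twist":[0,0,0]},{"offset":[0,0.15,0],"twist":[0,0,0]},{"offset":[0,0,0],"twist":[0,0,0]}]}}

```text
t: 22.1
tool_pos: [0.5074, -0.1556, 0.0872]
ee_rot: [[-1.0, -0.0, -0.0], [-0.0, 1.0, 0.001], [0.0, 0.001, -1.0]]
ft_force: [-0.3, -0.3, 0.4]
gripper_width: 0.0001
grasp_force: 0.0
```

```bash
cat >> m.py <<'E'
def bar():
    px,P,s=wrist(); z=P[...,2]; tp=np.array(s['tool_pos'])
    m=(z>.087)&(z<.106)&(P[...,1]>tp[1]-.05)&(P[...,1]<tp[1]+.06)&(abs(P[...,0]-.475)<.025)
    q=P[m]; print('tool',tp.round(4),'F',np.round(s['ft_force'],1),'bar',len(q),np.percentile(q,[2,50,98],axis=0).round(4).tolist())
    print([(round(float(y),3),round(float(np.nanmedian(q)),4)) for y in np.arange(-.20,.0,.006) if len(q:=z[(abs(P[...,0]-.455)<.01)&(abs(P[...,1]-y)<.003)])])
    return px
E
python3 -c "
from m import *
bar()"
```

```text
tool [ 0.5074 -0.1556  0.0872] F [-0.3 -0.3  0.4] bar 2217 [[0.4773, -0.1604, 0.0893], [0.4894, -0.1363, 0.1006], [0.4993, -0.1266, 0.1042]]
[(-0.2, 0.0751), (-0.194, 0.075), (-0.188, 0.0751), (-0.182, 0.0752), (-0.176, 0.0753), (-0.17, 0.0831), (-0.164, 0.083), (-0.158, 0.083), (-0.152, 0.083), (-0.146, 0.083), (-0.14, 0.083), (-0.134, 0.083), (-0.128, 0.083), (-0.122, 0.083), (-0.116, 0.083), (-0.11, 0.083), (-0.104, 0.083), (-0.098, 0.083), (-0.092, 0.0826), (-0.068, 0.0226), (-0.062, 0.0225), (-0.056, 0.0228), (-0.05, 0.0231), (-0.044, 0.0234), (-0.038, 0.0064), (-0.032, 0.006), (-0.026, 0.0609), (-0.02, 0.0673), (-0.014, 0.074), (-0.008, 0.019), (-0.002, 0.0748)]
```

>>> {"op": "send_rows", "data": {"moves": [{"offset":[0,0.16,0],"twist":[0,0,0]},{"offset":[0,0.16,0],"twist":[0,0,0]},{"offset":[0,0.16,0],"twist":[0,0,0]},{"offset":[0,0.16,0],"twist":[0,0,0]},{"offset":[0,0.16,0],"twist":[0,0,0]},{"offset":[0,0.16,0],"twist":[0,0,0]},{"offset":[0,0.16,0],"twist":[0,0,0]},{"offset":[0,0.16,0],"twist":[0,0,0]},{"offset":[0,0.16,0],"twist":[0,0,0]},{"offset":[0,0.16,0],"twist":[0,0,0]},{"offset":[0,0.16,0],"twist":[0,0,0]},{"offset":[0,0.16,0],"twist":[0,0,0]}]}}

```text
t: 23.65
tool_pos: [0.5073, -0.1078, 0.0872]
ee_rot: [[-1.0, 0.0, -0.0], [0.0, 1.0, 0.0], [0.0, 0.0, -1.0]]
ft_force: [0.1, -0.2, -1.1]
gripper_width: -0.0001
grasp_force: 0.4
```

```bash
python3 -c "
from m import *
bar()"
```

```text
tool [ 0.5073 -0.1078  0.0872] F [ 0.1 -0.2 -1.1] bar 2592 [[0.4552, -0.1274, 0.0871], [0.4881, -0.0914, 0.0979], [0.4993, -0.0801, 0.1039]]
[(-0.2, 0.0751), (-0.194, 0.0751), (-0.188, 0.0751), (-0.182, 0.0752), (-0.176, 0.075), (-0.17, 0.0751), (-0.164, 0.0751), (-0.158, 0.0751), (-0.152, 0.075), (-0.146, 0.0751), (-0.14, 0.075), (-0.134, 0.0751), (-0.128, 0.0866), (-0.122, 0.0863), (-0.116, 0.0853), (-0.11, 0.0844), (-0.104, 0.0834), (-0.098, 0.0825), (-0.092, 0.0815), (-0.086, 0.0807), (-0.08, 0.0796), (-0.074, 0.0787), (-0.068, 0.0778), (-0.062, 0.0768), (-0.056, 0.0759), (-0.05, 0.075), (-0.026, 0.0654), (-0.02, 0.0671), (-0.014, 0.0744), (-0.008, 0.0746), (-0.002, 0.075)]
```

>>> {"op": "send_rows", "data": {"moves": [{"offset":[0,0.12,0],"twist":[0,0,0]},{"offset":[0,0.12,0],"twist":[0,0,0]},{"offset":[0,0.12,0],"twist":[0,0,0]},{"offset":[0,0.12,0],"twist":[0,0,0]},{"offset":[0,0.12,0],"twist":[0,0,0]},{"offset":[0,0.12,0],"twist":[0,0,0]},{"offset":[0,0.12,0],"twist":[0,0,0]},{"offset":[0,0.06,0],"twist":[0,0,0]},{"offset":[0,0,0],"twist":[0,0,0]}]}}

```text
t: 24.82
tool_pos: [0.5074, -0.0855, 0.0873]
ee_rot: [[-1.0, 0.0, 0.0], [0.0, 1.0, 0.0], [-0.0, 0.0, -1.0]]
ft_force: [-0.2, -1.5, 0.7]
gripper_width: -0.0001
grasp_force: 0.2
```

```bash
python3 -c "
from m import *
bar()"
```

```text
tool [ 0.5074 -0.0855  0.0873] F [-0.2 -1.5  0.7] bar 2058 [[0.4776, -0.0904, 0.0877], [0.4903, -0.0671, 0.097], [0.4994, -0.0576, 0.1044]]
[(-0.2, 0.0751), (-0.194, 0.0751), (-0.188, 0.0752), (-0.182, 0.0752), (-0.176, 0.0751), (-0.17, 0.0751), (-0.164, 0.0751), (-0.158, 0.075), (-0.152, 0.0751), (-0.146, 0.0751), (-0.14, 0.075), (-0.134, 0.0751), (-0.128, 0.0751), (-0.122, 0.075), (-0.116, 0.075), (-0.11, 0.075), (-0.104, 0.083), (-0.098, 0.0826), (-0.092, 0.082), (-0.086, 0.0813), (-0.08, 0.0807), (-0.074, 0.0801), (-0.068, 0.0795), (-0.062, 0.0788), (-0.056, 0.0781), (-0.05, 0.0776), (-0.044, 0.0768), (-0.038, 0.0762), (-0.032, 0.0755), (-0.026, 0.075), (-0.02, 0.0677), (-0.014, 0.0749), (-0.008, 0.0749), (-0.002, 0.075)]
```

>>> {"op": "send_rows", "data": {"moves": [{"offset":[0,0.04,0],"twist":[0,0,0]},{"offset":[0,0.04,0],"twist":[0,0,0]},{"offset":[0,0.03,0],"twist":[0,0,0]},{"offset":[0,0,0],"twist":[0,0,0]},{"offset":[0,0,0],"twist":[0,0,0]}]}}

```text
t: 25.5
tool_pos: [0.5073, -0.0828, 0.0873]
ee_rot: [[-1.0, 0.0, -0.0], [0.0, 1.0, 0.0], [0.0, 0.0, -1.0]]
ft_force: [-0.1, -0.9, -0.8]
gripper_width: 0.0002
grasp_force: 0.1
```

```bash
python3 -c "
from m import *
bar()"
```

```text
tool [ 0.5073 -0.0828  0.0873] F [-0.1 -0.9 -0.8] bar 2055 [[0.4774, -0.0876, 0.0882], [0.4903, -0.0645, 0.0969], [0.4995, -0.0549, 0.1045]]
[(-0.2, 0.0751), (-0.194, 0.0752), (-0.188, 0.0752), (-0.182, 0.0753), (-0.176, 0.0752), (-0.17, 0.0752), (-0.164, 0.0751), (-0.158, 0.0751), (-0.152, 0.0751), (-0.146, 0.0751), (-0.14, 0.075), (-0.134, 0.0751), (-0.128, 0.0751), (-0.122, 0.0751), (-0.116, 0.075), (-0.11, 0.0751), (-0.104, 0.076), (-0.098, 0.0827), (-0.092, 0.082), (-0.086, 0.0814), (-0.08, 0.0808), (-0.074, 0.0802), (-0.068, 0.0795), (-0.062, 0.079), (-0.056, 0.0783), (-0.05, 0.0777), (-0.044, 0.0771), (-0.038, 0.0765), (-0.032, 0.0758), (-0.026, 0.0753), (-0.02, 0.0696), (-0.014, 0.0749), (-0.008, 0.0749), (-0.002, 0.075)]
```

>>> {"op": "send_rows", "data": {"moves": [{"offset":[0,0.04,0],"twist":[0,0,0]},{"offset":[0,0.03,0],"twist":[0,0,0]},{"offset":[0,0,0],"twist":[0,0,0]},{"offset":[0,0,0],"twist":[0,0,0]}]}}

```text
t: 26.05
tool_pos: [0.5074, -0.0811, 0.0873]
ee_rot: [[-1.0, 0.0, 0.0], [0.0, 1.0, 0.0], [-0.0, 0.0, -1.0]]
ft_force: [0.1, -0.5, -0.4]
gripper_width: -0.0001
grasp_force: 0.1
```

```bash
python3 -c "
from m import *
bar()"
```

```text
tool [ 0.5074 -0.0811  0.0873] F [ 0.1 -0.5 -0.4] bar 2053 [[0.4775, -0.086, 0.0879], [0.4902, -0.0628, 0.0969], [0.4994, -0.0532, 0.1045]]
[(-0.2, 0.0751), (-0.194, 0.0752), (-0.188, 0.0751), (-0.182, 0.0753), (-0.176, 0.0752), (-0.17, 0.0751), (-0.164, 0.0751), (-0.158, 0.0751), (-0.152, 0.0751), (-0.146, 0.0751), (-0.14, 0.0751), (-0.134, 0.0751), (-0.128, 0.075), (-0.122, 0.0751), (-0.116, 0.0751), (-0.11, 0.0751), (-0.104, 0.0752), (-0.098, 0.0826), (-0.092, 0.0821), (-0.086, 0.0815), (-0.08, 0.0809), (-0.074, 0.0802), (-0.068, 0.0796), (-0.062, 0.079), (-0.056, 0.0785), (-0.05, 0.0779), (-0.044, 0.0772), (-0.038, 0.0766), (-0.032, 0.076), (-0.026, 0.0754), (-0.02, 0.0735), (-0.014, 0.0749), (-0.008, 0.0749), (-0.002, 0.0749)]
```

>>> {"op": "send_rows", "data": {"moves": [{"offset":[0,0.03,0],"twist":[0,0,0]},{"offset":[0,0.03,0],"twist":[0,0,0]},{"offset":[0,0,0],"twist":[0,0,0]},{"offset":[0,0,0],"twist":[0,0,0]}]}}

```text
t: 26.6
tool_pos: [0.5074, -0.0797, 0.0873]
ee_rot: [[-1.0, 0.0, 0.0], [0.0, 1.0, 0.0], [-0.0, 0.0, -1.0]]
ft_force: [0.3, -1.1, 0.8]
gripper_width: 0.0001
grasp_force: 0.3
```

```bash
python3 -c "
from m import *
cv2.imwrite('pics/w6.png',bar())"
```

```text
tool [ 0.5074 -0.0797  0.0873] F [ 0.3 -1.1  0.8] bar 1885 [[0.4779, -0.0847, 0.088], [0.4909, -0.0622, 0.0933], [0.4993, -0.0525, 0.1047]]
[(-0.2, 0.0752), (-0.194, 0.0752), (-0.188, 0.0752), (-0.182, 0.0753), (-0.176, 0.0752), (-0.17, 0.0751), (-0.164, 0.0751), (-0.158, 0.0752), (-0.152, 0.0751), (-0.146, 0.0751), (-0.14, 0.0751), (-0.134, 0.0751), (-0.128, 0.075), (-0.122, 0.0751), (-0.116, 0.0751), (-0.11, 0.075), (-0.104, 0.0748), (-0.098, 0.0749), (-0.092, 0.075), (-0.086, 0.075), (-0.08, 0.0751), (-0.074, 0.075), (-0.068, 0.075), (-0.062, 0.075), (-0.056, 0.075), (-0.05, 0.075), (-0.044, 0.075), (-0.038, 0.075), (-0.032, 0.075), (-0.026, 0.0749), (-0.02, 0.0747), (-0.014, 0.0749), (-0.008, 0.0749), (-0.002, 0.0749)]
```

Dropped and flush. I'll back off the bar, then lift away.

>>> {"op": "send_rows", "data": {"moves": [{"offset":[0,-0.2,0],"twist":[0,0,0]},{"offset":[0,-0.3,0],"twist":[0,0,0]},{"offset":[0,0,-0.6],"twist":[0,0,0]},{"offset":[0,0,-1],"twist":[0,0,0]},{"offset":[0,0,-1],"twist":[0,0,0]},{"offset":[0,0,-1],"twist":[0,0,0]},{"offset":[0,0,-1],"twist":[0,0,0]},{"offset":[0,0,-0.6],"twist":[0,0,0]},{"offset":[0,0,0],"twist":[0,0,0]},{"offset":[0,0,0],"twist":[0,0,0]}]}}

```text
t: 27.9
tool_pos: [0.5069, -0.0921, 0.2165]
ee_rot: [[-1.0, 0.0, -0.001], [0.0, 1.0, 0.0], [0.001, 0.0, -1.0]]
ft_force: [-0.1, -0.5, -1.0]
gripper_width: 0.0
grasp_force: 0.0
```

```bash
python3 - <<'E'
from m import *
px=bar(); side=cam('side')['pixels']
cv2.imwrite('pics/w7.png',np.hstack([px[50:350,50:640][:,:450],cv2.resize(side[130:340,220:465],(350,300))]))
E
```

```text
tool [ 0.5069 -0.0921  0.2165] F [-0.1 -0.5 -1. ] bar 450 [[0.4779, -0.0673, 0.0884], [0.4886, -0.0603, 0.093], [0.4995, -0.0521, 0.095]]
[(-0.2, 0.0752), (-0.194, 0.075), (-0.188, 0.0752), (-0.182, 0.0752), (-0.176, 0.0752), (-0.17, 0.075), (-0.164, 0.0752), (-0.158, 0.0751), (-0.152, 0.075), (-0.146, 0.0751), (-0.14, 0.0751), (-0.134, 0.075), (-0.128, 0.0751), (-0.122, 0.0751), (-0.116, 0.075), (-0.11, 0.0751), (-0.104, 0.075), (-0.098, 0.0748), (-0.092, 0.0751), (-0.086, 0.0749), (-0.08, 0.0748), (-0.074, 0.075), (-0.068, 0.075), (-0.062, 0.075), (-0.056, 0.0749), (-0.05, 0.075), (-0.044, 0.075), (-0.038, 0.075), (-0.032, 0.075), (-0.026, 0.0749), (-0.02, 0.0746), (-0.014, 0.0748), (-0.008, 0.0749), (-0.002, 0.0749)]
```

View pics/w7.png

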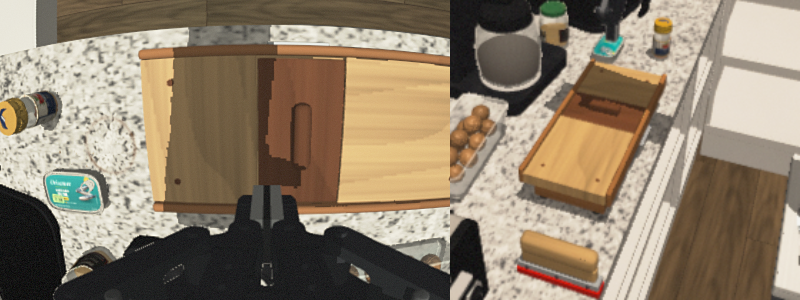

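The cover is flush at (302,135), the scraper stands upright at (558,262), and the jar and tin haven't moved.

```bash
python3 -c "
from bench import bot
print(bot.job_done())"
```

```text
the job is handed in; nothing more can be done
None
```

The job is handed in at about 28 s of the 72 s: all five half shells are in the bin, the cover lies flush in its recess, the scraper stands upright clear of the board, and the jar, tin and timer were never touched.

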